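Prove the sifter's emergency stop: press it home, then twist it free

ROBOT

A 6-joint arm with a two-finger parallel gripper is mounted at the origin on the work surface. World frame = base frame: x ahead of the robot, y to its left, z up, the work surface at z = 0. Lengths are in m, angles in rad, forces in N, time in s.
With the tool pointing down it reaches from about 0.275 to 0.85 m from the base axis. Payload 5.2 kg.
Tool frame: the origin (TCP) lies at the very end of the fingers, on their centre line; the grasp point (between the pads) lies 19 mm behind it; z points along the fingers, y is the direction in which the jaws open and shut (so a half turn about z gives the same grasp; the last joint's range is limited). The gripper opens to 85 mm and grips with 20 to 120 N. Pads are 22 mm wide; open, the fingers measure 114 mm over their backs; the gripper's body (76 mm by 85 mm) begins 54 mm behind the grasp point. The pads swing forward as they close: fully open they stand 13 mm farther back than shut.
Start: joints at [-1.52, 0.259, 1.535, -0, 1.348, -0.203], TCP at [0.138, -0.532, 0.231] pointing down, gripper open.
Joint ranges: [-3.14, 3.14], [-0.91, 2.08], [0.19, 2.58], [-1.22, 4.36], [0.22, 2.71], [-3.12, 3.12]. Speed limits (rad/s): [2.57, 2.57, 3.14, 3.14, 3.14, 3.14].

INTERFACE

Orientations are given as a 3x3 rotation matrix whose columns are the frame's x, y, z axes.
In Python, from cell import env gives the robot as it stands.
- The arm moves only by the shell command python3 -m crank 'ROWS'. ROWS is JSON, a list of rows, each an object of numbers: "hand": the finger opening in m, from 0 to 0.0854; "tx", "ty", "tz": the shift along the world's x, y, z in m; "roll": the turn about the world's z in degrees. In form: [{"hand": .., "tx": .., "ty": .., "tz": .., "roll": ..}, ...]. A call has 1 to 10 rows; each row is the pose to reach, as a shift and turn from the pose commanded when the call began; what a row does not reach only later rows make up. A row lasts 1/8 s, in which the tool goes at most 62.5 mm and 10.7 degrees, less where a joint would pass 70% of its speed; a pose out of reach is approached as far as the arm can. A call with a gripper value outside its range is refused whole. The fingers move at their own pace and stop on an object; the grip force is fixed at half the most. Time passes only in rows, so rows that repeat a pose let the fingers close. It gives the time, the measured TCP pose, the force and the opening at its end, in the units of the state.
- env.observe(): the state, without advancing time (a new reading comes with each control period).
- env.get_image(name): name is "scene" or "top"; returns a dict with "frame" (480x640x3 uint8, red, green, blue), "range_z" (480x640 float32, m along the optical axis (not along the pixel's ray), 0 where there is no reading), "vertical_fov" (degrees; the focal length in pixels is half the picture's height over the tangent of half this angle, whatever the lens; pixels are square), "cx", "cy" (the principal point, pixels), "k1" (the pictures are not rectified: a ray, as slopes to the right and down, at radius r is drawn at 1 + k1 r^2 times it, then the intrinsics apply), "camera_from_world" (4x4, takes a point from world to camera coordinates). Camera axes: x right, y down, z forward; pixel columns grow to the right and rows downward; lengths in m; the calibration is good to about 2 mm. A picture is of the moment at which its call begins.
- env.sign_off(): hands the job in, once; it reports no verdict.
Trained networks look in a picture, given as the dict that the camera call returned (one of the last four; its "shot" number tells which), for a name from the list of things; names that differ only in an ending like _2 or _b are one class to them, and where a whole thing is asked for, a point or a joint stands for the part that bears it (a point fixed in the world has none). Each returns a list of dicts, best first, with "p" (0 to 1); they miss things now and then, are a little off and sometimes report something else, mostly with a low value. They report only what shows in the picture. A call takes as long as a camera call.
- env.search_frame(picture, name): "box" ([left, top, right, bottom] in pixels, round what is visible of it).
- env.cut_out(picture, name): "region" (480x640 bool, what is visible of it) and "box" ([left, top, right, bottom] in pixels, round what is visible of it).
The state is a dict: "time_s": time; "qpos": joint angles; "dq": joint speeds; "tau": joint torques, N m; "position": TCP position; "tcp_rot": TCP orientation; "wrist_force": force on the tool from outside, world axes, zero at the start; "torque": the same for the moment, N m; "finger_gap": opening from 0.0 (shut) to 1.0 (fully open).
Only numpy, scipy, OpenCV 4.12 (cv2) and the standard library are available. Lean on these libraries where they do the work, as an engineer would, in place of code of your own. Each camera call takes 0.05 s, during which the arm holds its last target. There are 200 camera calls.

TASK

Test the compost sifter's stop before work: press the red mushroom head on the yellow console all the way in until it stays down by itself after you let go, then twist it clockwise, taking a fresh hold if need be, until it springs back up, and leave it up. Do not press the green start button, and leave the pot, plug tray, dibber and cultivator as they are.

Things in the scene. Friction and masses are not known exactly. Their poses are not given: they have to be found in the camera images.
- station: yellow console fixed to the bench, 150 mm deep (x), 224 wide (y), about 180 high; origin: centre of its underside. Its top face slopes down towards its own -x (the robot): outward normal (-0.5, 0, 0.866), 30 deg from vertical, face centre at (0, 0, 0.115). The red stop head stands on the face 45 mm to +y of that centre, the green start button (28 mm) 60 mm to -y.
- stop_top (a point): centre of the top of the grip rib on the red stop head; moves and turns with it. z: outward along the head's tilted axis; x: along the rib. Rib 60 mm long, 16 thick, standing 22 mm above the domed head (64 mm across, 22 high). The point is 66 mm out from the sloping face when up, 55 when latched; the gap between face and head's underside is 22 mm when up.
- stop_press (a joint): how far the head is pressed in along its axis: 0 up, stop at 0.013 m, about 0.011 when latched. The spring rises from 4 to 8 N, and some 3 N more is needed as the latch snaps in, near the bottom.
- stop_turn (a joint): rotation of the head about its axis, rad, growing clockwise as seen looking at the head. Stiff (0.06 N m), stays where left; travel -0.5 to 2.9; starts near 0. The latch lets the pressed head go at an angle that differs from time to time, somewhere between 1.7 and 2.5; the head can spring up only when not clamped.
- start (a joint): how far the green start button is pressed, 0 to 0.005 m: must not be pressed
- pot: blue glazed plant pot, 115 mm high, 126 across the rim, bystander; origin at the centre of its underside
- plug_tray: red plastic plug tray with 12 cells, 190 x 130 x 45 mm, bystander; origin at the centre of its underside
- dibber: birch T-handled dibber lying flat, 200 mm long along its x, cross-handle 100 mm, 28 thick, bystander; origin on the bench under its middle
- cultivator: steel three-tined hand cultivator lying flat, 200 mm long along its x, 80 wide, 32 high, bystander; origin on the bench under its middle

How it is judged:
By the outcome, as a careful person would: the job done as asked, in the order asked, and still so for the second after the job is handed in, with the robot touching nothing.
It also fails if it takes over 54 s, if anything falls off the work surface, if the arm or the gripper's body presses on something with over 40 N, if the wrist force passes 120 N, or if a joint passes its speed limit or range.

## Working session

There is one attempt and no reset: what is moved stays moved. The work goes in short steps, Python scripts to look and compute and a shell command to move; the robot and the scene stay as the last step left them, time stands still between calls to the robot, and variables do not carry over. Pictures are saved under pics/ and viewed, about 8 in all and at most 12, crops included, and the job is handed in when it is done.

```bash
mkdir -p pics; ls; cat > h.py <<'E'
import numpy as np, cv2
from cell import env
def snap(n):
    return env.get_image(n)
def K(p):
    f=240/np.tan(np.radians(p["vertical_fov"])/2); return f
def world(p,u,v):
    f=K(p); z=p["range_z"][np.round(v).astype(int),np.round(u).astype(int)]
    a=(np.asarray(u)-p["cx"])/f; b=(np.asarray(v)-p["cy"])/f
    x,y=a.copy(),b.copy()
    for _ in range(10):
        s=1+p["k1"]*(x*x+y*y); x,y=a/s,b/s
    P=np.stack([x*z,y*z,z,np.ones_like(z)],-1)
    W=P@np.linalg.inv(p["camera_from_world"]).T
    return W[...,:3],z
def pts(p,mask):
    v,u=np.nonzero(mask); W,z=world(p,u.astype(float),v.astype(float)); return W[z>0]
def save(p,name,box=None,s=1):
    im=p["frame"][:,:,::-1]
    if box: im=im[box[1]:box[3],box[0]:box[2]]
    cv2.imwrite("pics/"+name,cv2.resize(im,None,fx=s,fy=s,interpolation=cv2.INTER_CUBIC))
E
cat > a.py <<'E'
from h import *
np.set_printoptions(precision=4,suppress=True)
for n in("scene","top"):
    p=snap(n); save(p,n+"1.png")
    print(n,np.linalg.inv(p["camera_from_world"])[:3],K(p),p["k1"])
    for t in("station","stop_top","start","pot","plug_tray","dibber","cultivator"):
        r=env.cut_out(p,t)
        if r:
            W=pts(p,r[0]["region"]); print(t,r[0]["p"],r[0]["box"],len(W),np.median(W,0),np.percentile(W,2,0),np.percentile(W,98,0))
o=env.observe(); print({k:o[k] for k in("time_s","position","tcp_rot","finger_gap")})
E
python3 a.py
```

```text
pics
scene [[ 0.5762  0.6327 -0.5174  1.0497]
 [ 0.8172 -0.4341  0.3792 -0.3758]
 [ 0.0153 -0.6413 -0.7671  0.8732]] 486.22236573023775 -0.07472829580486619
station 0.82 [269.1, 217.6, 399.4, 350.7] 9714 [ 0.6562 -0.0294  0.1188] [ 0.5548 -0.1229  0.0036] [0.6963 0.0946 0.1697]
start 0.64 [125.8, 365.0, 205.8, 448.6] 5269 [ 0.6605 -0.3999  0.0699] [ 0.6252 -0.4536  0.0064] [ 0.7426 -0.3421  0.1164]
pot 0.82 [127.3, 366.6, 207.9, 451.1] 5361 [ 0.6606 -0.3996  0.0702] [ 0.6251 -0.4535  0.0062] [ 0.7425 -0.3414  0.1165]
plug_tray 0.92 [83.8, 269.2, 167.6, 377.1] 6494 [ 0.4428 -0.3985  0.0204] [ 0.3376 -0.4702  0.0005] [ 0.5405 -0.3242  0.0459]
dibber 0.88 [439.0, 194.5, 507.2, 264.2] 1055 [0.6437 0.3718 0.0247] [0.5843 0.3398 0.0051] [0.7599 0.4308 0.0308]
cultivator 0.95 [366.2, 156.9, 436.6, 203.2] 457 [0.4117 0.331  0.0225] [0.3386 0.3129 0.0045] [0.5162 0.3916 0.0309]
top [[-0.0005 -0.9986  0.0525  0.4695]
 [-0.9999  0.0013  0.016  -0.0134]
 [-0.016  -0.0525 -0.9985  1.4283]] 613.807070983706 -0.09177784283026376
station 0.83 [275.0, 166.7, 379.2, 248.7] 7210 [ 0.6069 -0.0136  0.124
[... 161 characters left out ...]
.1839]
pot 0.57 [477.2, 148.9, 535.1, 207.5] 2820 [ 0.6867 -0.4166  0.0631] [ 0.6201 -0.4571  0.0009] [ 0.7354 -0.3406  0.1169]
plug_tray 0.93 [457.9, 243.0, 533.5, 337.2] 5059 [ 0.4344 -0.4012  0.0058] [ 0.3411 -0.4704 -0.003 ] [ 0.5296 -0.3239  0.0458]
dibber 0.76 [133.6, 146.6, 178.2, 231.4] 1192 [0.6256 0.373  0.0232] [0.5742 0.339  0.0114] [0.7517 0.4286 0.0306]
cultivator 0.81 [151.6, 248.4, 191.8, 335.5] 850 [0.4143 0.3332 0.022 ] [ 0.3293  0.3126 -0.002 ] [0.5158 0.3918 0.0316]
{'time_s': 0.8, 'position': array([ 0.1381, -0.5324,  0.2313]), 'tcp_rot': array([[ 0.968,  0.251, -0.   ],
       [ 0.251, -0.968, -0.   ],
       [-0.   ,  0.   , -1.   ]]), 'finger_gap': 1.0010352850681503}
```

```bash
python3 - <<'E'
import cv2,numpy as np
a=cv2.imread("pics/scene1.png");b=cv2.imread("pics/top1.png")
c=cv2.resize(b[150:270,260:400],(700,600),interpolation=cv2.INTER_CUBIC)
cv2.imwrite("pics/top1c.png",c)
E
```

```text
(no output)
```

View pics/scene1.png

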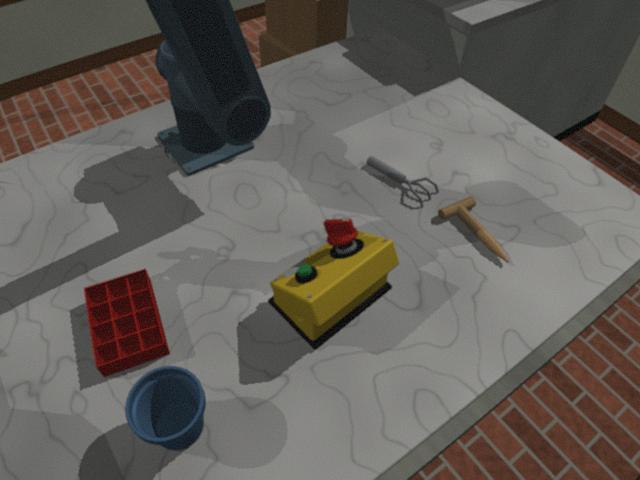

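```bash
cat > pose.py <<'E'
from h import *
np.set_printoptions(precision=4,suppress=True)
# fit station: yellow pixels in both pictures
Y=[];R=[]
for n in("scene","top"):
    p=snap(n); h=cv2.cvtColor(p["frame"],cv2.COLOR_RGB2HSV)
    W=world(p,*[g.astype(float) for g in np.meshgrid(np.arange(640),np.arange(480))])[0]
    near=(np.abs(W[...,0]-.61)<.13)&(np.abs(W[...,1]+.01)<.15)&(W[...,2]>.03)&(p["range_z"]>0)
    y=near&(h[...,0]>18)&(h[...,0]<35)&(h[...,1]>120); r=near&((h[...,0]<8)|(h[...,0]>172))&(h[...,1]>120)
    g=near&(h[...,0]>40)&(h[...,0]<85)&(h[...,1]>90)
    print(n,y.sum(),r.sum(),g.sum(),"green",np.median(W[g],0) if g.any() else None)
    Y.append(W[y]);R.append(W[r])
    # plane fit
    P=W[y]; rng=np.random.default_rng(0);best=None
    for _ in range(500):
        a=P[rng.integers(len(P),size=3)]; nn=np.cross(a[1]-a[0],a[2]-a[0]); l=np.linalg.norm(nn)
        if l<1e-5: continue
        nn/=l; nn*=np.sign(nn[2])
        if not .75<nn[2]<.95: continue
        d=np.abs((P-a[0])@nn)<.002
        if best is None or d.sum()>best.sum(): best=d
    Q=P[best]; c=Q.mean(0); nn=np.linalg.svd(Q-c,full_matrices=False)[2][2]; nn*=np.sign(nn[2])
    print("plane",best.sum(),c,nn,"yaw deg",np.degrees(np.arctan2(-nn[1],-nn[0])))
    ya=np.arctan2(-nn[1],-nn[0]); ey=np.array([-np.sin(ya),np.cos(ya),0]); ex=np.array([np.cos(ya),np.sin(ya),0])
    for lab,S in(("face",Q),("red",W[r]),("green",W[g])):
        if len(S): print(lab,"along ey",np.percentile(S@ey,[1,50,99]),"ex",np.percentile(S@ex,[1,50,99]))
    hd=(W[r]-c)@nn; print("red height",np.percentile(hd,[1,10,50,90,99]))
    T=W[r][hd>.060]; print("rib top",len(T),T.mean(0) if len(T) else "")
    if len(T)>3:
        d=np.linalg.svd(T-T.mean(0),full_matrices=False)[2][0]; print("rib dir",d)
E
python3 pose.py
```

```text
scene 6400 683 169 green [ 0.6086 -0.074   0.134 ]
plane 2341 [ 0.6235 -0.0248  0.1261] [-0.4937 -0.0659  0.8671] yaw deg 7.598922642953436
face along ey [-0.1999 -0.1065  0.0096] ex [0.5452 0.6233 0.6576]
red along ey [-0.0767 -0.0547 -0.0311] ex [0.5487 0.5875 0.6107]
green along ey [-0.1684 -0.1537 -0.0313] ex [0.5765 0.5938 0.616 ]
red height [0.0163 0.0313 0.0432 0.0639 0.0662]
rib top 122 [0.5714 0.0258 0.1739]
rib dir [0.7787 0.4295 0.4574]
top 5255 667 153 green [ 0.5987 -0.0748  0.1321]
plane 2437 [ 0.6103 -0.0165  0.1185] [-0.4953 -0.0557  0.8669] yaw deg 6.410838194334822
face along ey [-0.1888 -0.0898  0.025 ] ex [0.5381 0.6128 0.6566]
red along ey [-0.0654 -0.0386 -0.0072] ex [0.5427 0.5784 0.6061]
green along ey [-0.1543 -0.1407 -0.1273] ex [0.575  0.5872 0.6   ]
red height [0.004  0.035  0.0438 0.0667 0.0699]
rib top 189 [0.5653 0.0259 0.1715]
rib dir [-0.7703 -0.4175 -0.4821]
```

View pics/top1c.png

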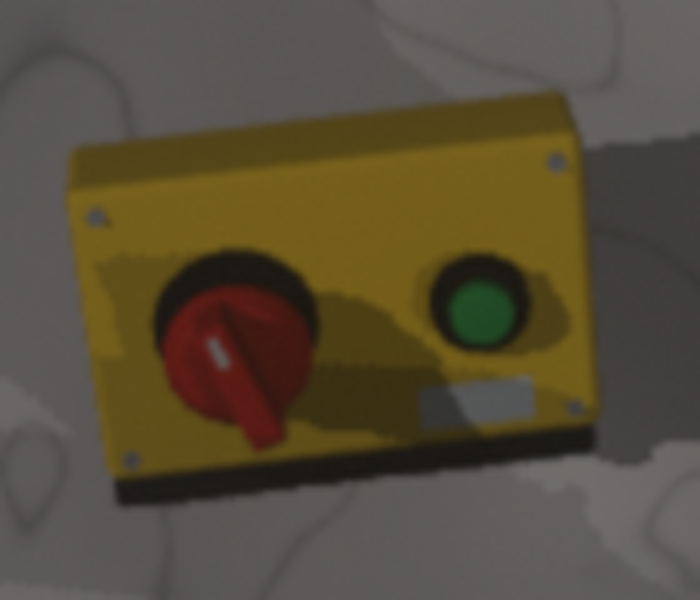

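```bash
python3 -m crank '[{"hand":0,"tx":0.042,"ty":0.055,"tz":0,"roll":10},{"hand":0,"tx":0.084,"ty":0.11,"tz":0,"roll":20},{"hand":0,"tx":0.126,"ty":0.165,"tz":0,"roll":30},{"hand":0,"tx":0.168,"ty":0.22,"tz":0,"roll":40},{"hand":0,"tx":0.21,"ty":0.275,"tz":0,"roll":50},{"hand":0,"tx":0.252,"ty":0.33,"tz":0,"roll":60},{"hand":0,"tx":0.294,"ty":0.385,"tz":0,"roll":70},{"hand":0,"tx":0.336,"ty":0.44,"tz":0,"roll":80},{"hand":0,"tx":0.378,"ty":0.495,"tz":0,"roll":90},{"hand":0,"tx":0.423,"ty":0.554,"tz":0,"roll":100}]'; python3 -c "
from cell import env;o=env.observe();print(o['qpos'],o['tcp_rot'],o['wrist_force'])"
```

```text
time_s: 2.15
position: [0.5186, -0.0338, 0.2316]
tcp_rot: [[-0.421, 0.907, 0.001], [0.907, 0.421, -0.001], [-0.001, 0.001, -1.0]]
wrist_force: [-0.1, -1.2, 0.8]
finger_gap: -0.003
[-2.79749542e-01  2.03196660e-01  1.60651180e+00 -2.59002527e-04
  1.33084408e+00 -7.14002264e-01] [[-4.20787915e-01  9.07158567e-01  9.30222282e-04]
 [ 9.07158625e-01  4.20788485e-01 -5.28995076e-04]
 [-8.71309239e-04  6.21264431e-04 -9.99999427e-01]] [-0.05540765 -1.19055833  0.82368121]
```

```bash
python3 -m crank '[{"hand":0,"tx":0,"ty":0,"tz":0,"roll":10},{"hand":0,"tx":0,"ty":0,"tz":0,"roll":20},{"hand":0,"tx":0,"ty":0,"tz":0,"roll":30},{"hand":0,"tx":0,"ty":0,"tz":-0.01,"roll":40},{"hand":0,"tx":0,"ty":0,"tz":-0.02,"roll":50},{"hand":0,"tx":0,"ty":0,"tz":-0.03,"roll":60},{"hand":0,"tx":0,"ty":0,"tz":-0.03,"roll":70},{"hand":0,"tx":0,"ty":0,"tz":-0.03,"roll":80},{"hand":0,"tx":0,"ty":0,"tz":-0.03,"roll":80},{"hand":0,"tx":0,"ty":0,"tz":-0.03,"roll":80}]'; python3 -c "
from cell import env;import numpy as np;o=env.observe();print(o['qpos'],np.degrees(np.arctan2(o['tcp_rot'][1,0],o['tcp_rot'][0,0])))"
```

```text
time_s: 3.4
position: [0.5174, -0.0356, 0.2014]
tcp_rot: [[-0.969, -0.248, 0.0], [-0.248, 0.969, -0.0], [-0.0, -0.0, -1.0]]
wrist_force: [0.3, -0.7, 0.5]
finger_gap: 0.002
[-2.84057822e-01  2.25162064e-01  1.65508695e+00 -6.16757808e-06
  1.26123487e+00 -2.10525874e+00] -165.65276615941207
```

```bash
python3 -m crank '[{"hand":0,"tx":0.022,"ty":0.029,"tz":0,"roll":7},{"hand":0,"tx":0.0436,"ty":0.0576,"tz":-0.01,"roll":14.4},{"hand":0,"tx":0.0436,"ty":0.0576,"tz":-0.018,"roll":14.4},{"hand":0,"tx":0.0436,"ty":0.0576,"tz":-0.018,"roll":14.4},{"hand":0,"tx":0.0436,"ty":0.0576,"tz":-0.018,"roll":14.4}]'; python3 - <<'E'
from h import *
p=snap("scene"); save(p,"s2.png",(260,140,420,260),5)
o=env.observe();print(o['wrist_force'],o['position'])
E
```

```text
time_s: 4.03
position: [0.5607, 0.0213, 0.1835]
tcp_rot: [[-0.876, -0.482, -0.0], [-0.482, 0.876, -0.0], [0.0, -0.0, -1.0]]
wrist_force: [0.3, 0.2, -1.1]
finger_gap: -0.002
[-0.27036847 -0.33495651 -0.37863714] [0.56084645 0.02119065 0.18373294]
```

View pics/s2.png

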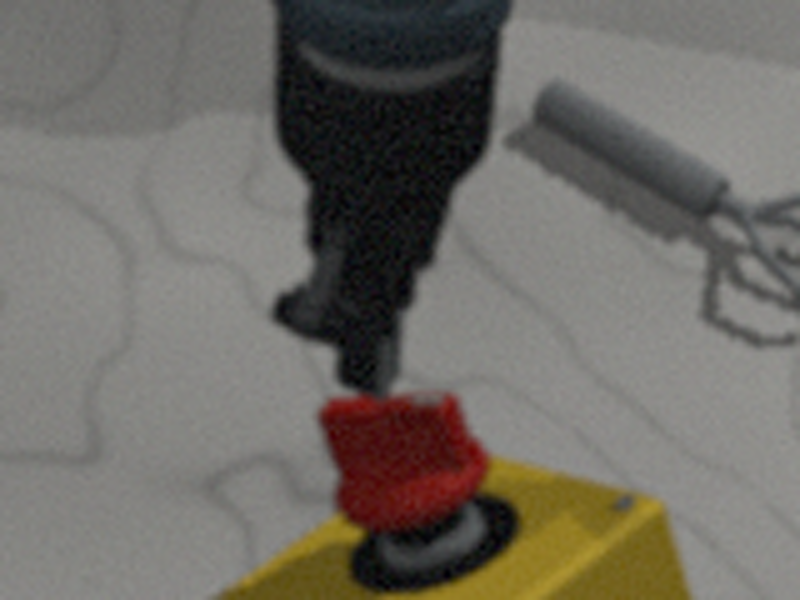

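```bash
python3 -m crank '[{"hand":0,"tx":0.004,"ty":0.0005,"tz":-0.0069,"roll":0},{"hand":0,"tx":0.0055,"ty":0.0007,"tz":-0.0095,"roll":0},{"hand":0,"tx":0.0069,"ty":0.0009,"tz":-0.0121,"roll":0},{"hand":0,"tx":0.0069,"ty":0.0009,"tz":-0.0121,"roll":0},{"hand":0,"tx":0.0069,"ty":0.0009,"tz":-0.0121,"roll":0}]'; python3 -m crank '[{"hand":0,"tx":0.001,"ty":0.0001,"tz":-0.0017,"roll":0},{"hand":0,"tx":0.002,"ty":0.0002,"tz":-0.0035,"roll":0},{"hand":0,"tx":0.002,"ty":0.0002,"tz":-0.0035,"roll":0}]'
```

```text
time_s: 4.7
position: [0.5683, 0.0224, 0.1719]
tcp_rot: [[-0.875, -0.484, 0.001], [-0.484, 0.875, -0.001], [-0.0, -0.001, -1.0]]
wrist_force: [-1.4, -0.7, 5.4]
finger_gap: -0.002
time_s: 5.08
position: [0.5703, 0.0226, 0.1684]
tcp_rot: [[-0.875, -0.484, 0.001], [-0.484, 0.875, -0.001], [-0.001, -0.001, -1.0]]
wrist_force: [-1.4, -1.7, 5.8]
finger_gap: 0.002
```

```bash
python3 -m crank '[{"hand":0,"tx":0.001,"ty":0.0001,"tz":-0.0017,"roll":0},{"hand":0,"tx":0.002,"ty":0.0002,"tz":-0.0035,"roll":0},{"hand":0,"tx":0.002,"ty":0.0002,"tz":-0.0035,"roll":0}]'; python3 -m crank '[{"hand":0,"tx":0.001,"ty":0.0001,"tz":-0.0017,"roll":0},{"hand":0,"tx":0.001,"ty":0.0001,"tz":-0.0017,"roll":0}]'
```

```text
time_s: 5.45
position: [0.5722, 0.0228, 0.165]
tcp_rot: [[-0.875, -0.484, 0.001], [-0.484, 0.875, -0.001], [-0.0, -0.001, -1.0]]
wrist_force: [-2.1, -1.3, 6.2]
finger_gap: -0.003
time_s: 5.7
position: [0.5727, 0.0228, 0.1646]
tcp_rot: [[-0.875, -0.484, 0.001], [-0.484, 0.875, -0.001], [0.0, -0.001, -1.0]]
wrist_force: [-7.2, -1.6, 14.9]
finger_gap: 0.002
```

```bash
python3 -m crank '[{"hand":0,"tx":0.0005,"ty":0.0001,"tz":-0.0009,"roll":0},{"hand":0,"tx":0.0005,"ty":0.0001,"tz":-0.0009,"roll":0}]'
```

```text
time_s: 5.95
position: [0.5729, 0.0228, 0.1645]
tcp_rot: [[-0.875, -0.484, 0.001], [-0.484, 0.875, -0.002], [0.0, -0.002, -1.0]]
wrist_force: [-9.0, -2.9, 20.3]
finger_gap: -0.002
```

```bash
python3 -m crank '[{"hand":0,"tx":-0.006,"ty":-0.0007,"tz":0.0104,"roll":0},{"hand":0.03,"tx":-0.012,"ty":-0.0015,"tz":0.025,"roll":0},{"hand":0.03,"tx":-0.012,"ty":-0.0015,"tz":0.04,"roll":0},{"hand":0.03,"tx":-0.012,"ty":-0.0015,"tz":0.04,"roll":0}]'; cat > st.py <<'E'
from h import *
import sys
np.set_printoptions(precision=4,suppress=True)
n=np.array([-.496,-.061,.866]); ex=np.array([.86,.1055,.5]); ey=np.array([-.122,.9925,0])
for nm in("scene","top"):
    p=snap(nm); h=cv2.cvtColor(p["frame"],cv2.COLOR_RGB2HSV)
    W=world(p,*[g.astype(float) for g in np.meshgrid(np.arange(640),np.arange(480))])[0]
    near=(np.abs(W[...,0]-.61)<.13)&(np.abs(W[...,1]+.01)<.15)&(W[...,2]>.03)&(p["range_z"]>0)
    y=near&(h[...,0]>18)&(h[...,0]<35)&(h[...,1]>120); r=near&((h[...,0]<8)|(h[...,0]>172))&(h[...,1]>120)
    d=W[y]@n; hh,e=np.histogram(d,np.arange(d.min(),d.max(),.001)); k=hh.argmax(); d0=np.median(d[np.abs(d-e[k])<.004])
    R=W[r]; hd=R@n-d0; top=np.percentile(hd,96); T=R[(hd>top-.005)]
    a=np.stack([T@ex,T@ey],1); a-=a.mean(0); v=np.linalg.svd(a,full_matrices=False)[2][0]; v*=np.sign(v[0])
    print(nm,"red",len(R),"top h",top,"T",len(T),T.mean(0),"phi",np.degrees(np.arctan2(v[1],v[0])))
    if len(sys.argv)>1 and sys.argv[2]==nm: save(p,sys.argv[1],(240,120,400,240) if nm=="scene" else (260,150,400,255),5)
o=env.observe();print(o['time_s'],o['wrist_force'],o['position'],"yaw",np.degrees(np.arctan2(o['tcp_rot'][1,0],o['tcp_rot'][0,0])))
E
python3 st.py s3.png scene
```

```text
time_s: 6.45
position: [0.5626, 0.0219, 0.2033]
tcp_rot: [[-0.875, -0.484, 0.003], [-0.484, 0.875, -0.0], [-0.003, -0.002, -1.0]]
wrist_force: [0.2, 0.3, -0.5]
finger_gap: 0.353
scene red 679 top h 0.05556076498918027 T 120 [0.5758 0.0257 0.1686] phi 2.290250301134794Traceback (most recent call last):
  File "st.py", line 11, in <module>
    R=W[r]; hd=R@n-d0; top=np.percentile(hd,96); T=R[(hd>top-.005)]
                           ~~~~~~~~~~~~~^^^^^^^
    return _quantile_unchecked(
        a, q, axis, out, overwrite_input, method, keepdims, weights)
    return _ureduce(a,
                    func=_quantile_ureduce_func,
    ...<5 lines>...
                    overwrite_input=overwrite_input,
                    method=method)
    r = func(a, **kwargs)
    result = _quantile(arr,
                       quantiles=q,
    ...<2 lines>...
                       out=out,
                       weights=wgt)
    slices_having_nans = np.isnan(arr[-1, ...])
                                  ~~~^^^^^^^^^
IndexError: index -1 is out of bounds for axis 0 with size 0
```

View pics/s3.png

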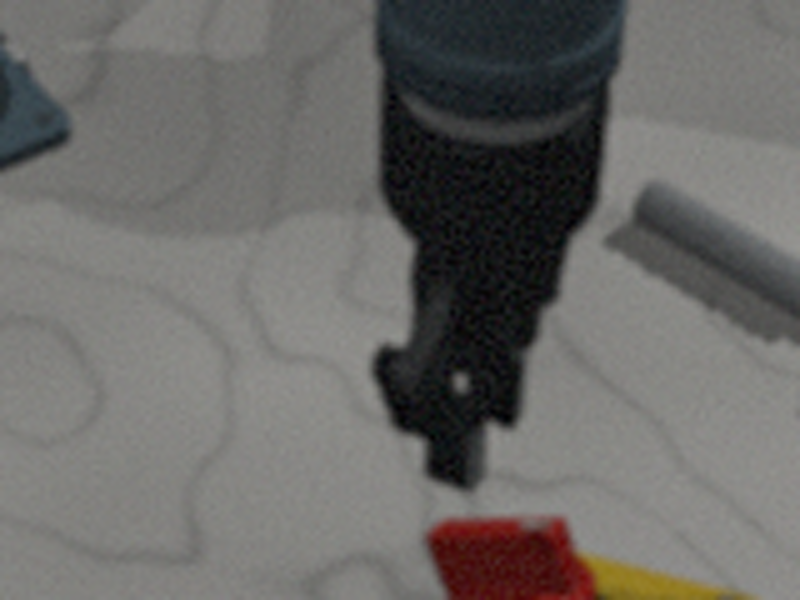

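```bash
python3 -m crank '[{"hand":0.028,"tx":0.0144,"ty":0.005,"tz":-0.01,"roll":0},{"hand":0.028,"tx":0.0144,"ty":0.005,"tz":-0.022,"roll":0},{"hand":0.028,"tx":0.0144,"ty":0.005,"tz":-0.034,"roll":0},{"hand":0.028,"tx":0.0144,"ty":0.005,"tz":-0.044,"roll":0},{"hand":0.028,"tx":0.0144,"ty":0.005,"tz":-0.051,"roll":0},{"hand":0.028,"tx":0.0144,"ty":0.005,"tz":-0.051,"roll":0}]'; sed -i 's/    R=W\[r\]; hd/    if r.sum()<60: print(nm,"hidden"); continue\n    R=W[r]; hd/' st.py; sed -i 's/(240,120,400,240)/(260,160,420,280)/' st.py; python3 st.py s4.png scene
```

```text
time_s: 7.3
position: [0.5754, 0.0269, 0.15]
tcp_rot: [[-0.875, -0.484, -0.001], [-0.484, 0.875, 0.0], [0.001, 0.001, -1.0]]
wrist_force: [0.4, -0.4, -0.3]
finger_gap: 0.323
scene red 487 top h 0.054341537906330076 T 47 [0.5931 0.0317 0.1821] phi -25.591303440242296
top hidden
7.4 [ 0.9271 -0.3546 -0.1511] [0.576  0.0269 0.1509] yaw -151.06299820318722
```

View pics/s4.png

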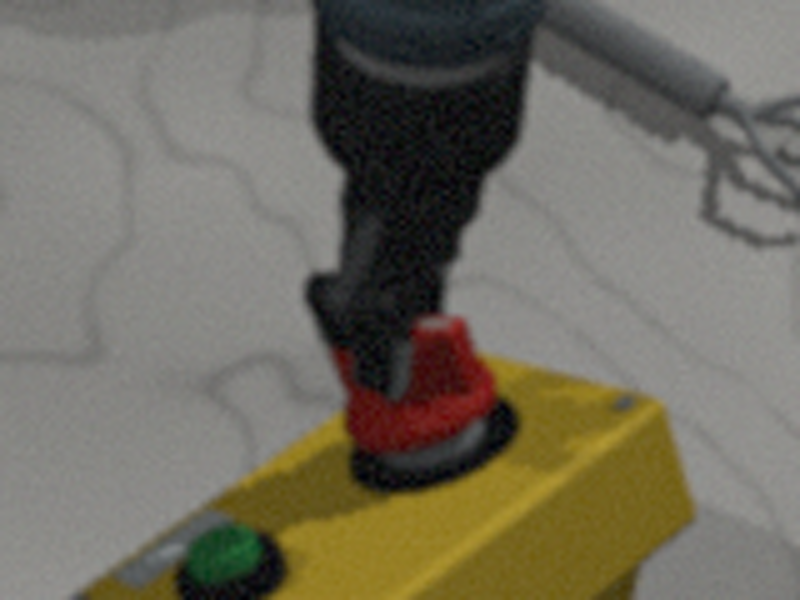

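```bash
python3 -m crank '[{"hand":0.028,"tx":0,"ty":0,"tz":0,"roll":-7},{"hand":0.028,"tx":0,"ty":0,"tz":0,"roll":-14},{"hand":0.028,"tx":0,"ty":0,"tz":0,"roll":-21},{"hand":0.028,"tx":0,"ty":0,"tz":0,"roll":-28},{"hand":0.028,"tx":0,"ty":0,"tz":0,"roll":-35},{"hand":0.028,"tx":0,"ty":0,"tz":0,"roll":-42},{"hand":0.028,"tx":0,"ty":0,"tz":0,"roll":-50},{"hand":0.028,"tx":0,"ty":0,"tz":0,"roll":-50}]'; python3 -c "
from cell import env;o=env.observe();print(o['torque'],o['wrist_force'])"
```

```text
time_s: 8.4
position: [0.5756, 0.0277, 0.1512]
tcp_rot: [[-0.934, 0.358, 0.0], [0.358, 0.934, 0.001], [0.0, 0.001, -1.0]]
wrist_force: [-2.3, 3.4, 1.5]
finger_gap: 0.329
[0.62972125 0.35198863 0.05084974] [-2.33856425  3.40309435  1.51564336]
```

```bash
python3 -m crank '[{"hand":0.028,"tx":0,"ty":0,"tz":0,"roll":-7},{"hand":0.028,"tx":0,"ty":0,"tz":0,"roll":-14},{"hand":0.028,"tx":0,"ty":0,"tz":0,"roll":-21},{"hand":0.028,"tx":0,"ty":0,"tz":0,"roll":-28},{"hand":0.028,"tx":0,"ty":0,"tz":0,"roll":-35},{"hand":0.028,"tx":0,"ty":0,"tz":0,"roll":-42},{"hand":0.028,"tx":0,"ty":0,"tz":0,"roll":-50},{"hand":0.028,"tx":0,"ty":0,"tz":0,"roll":-50}]'; python3 st.py s5.png scene
```

```text
time_s: 9.4
position: [0.5759, 0.027, 0.1512]
tcp_rot: [[-0.328, 0.945, 0.001], [0.945, 0.328, -0.0], [-0.0, 0.0, -1.0]]
wrist_force: [-1.7, 1.7, 3.9]
finger_gap: 0.33
scene red 516 top h 0.05550555312238636 T 111 [0.5778 0.0264 0.1689] phi -38.88339491228292
top hidden
9.5 [-2.0643  1.7915  3.4344] [0.5759 0.0269 0.1511] yaw 109.18673819498552
```

View pics/s5.png

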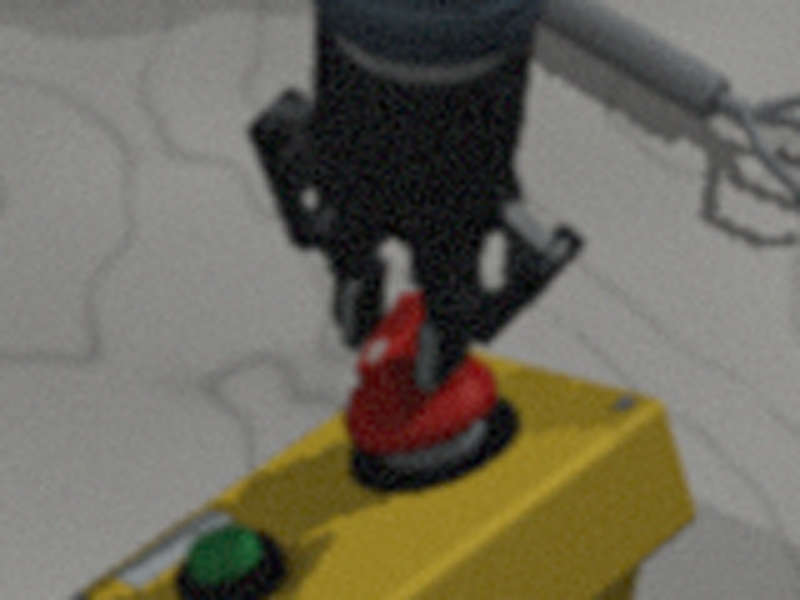

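```bash
python3 -m crank '[{"hand":0.028,"tx":0,"ty":0,"tz":0,"roll":-7},{"hand":0.028,"tx":0,"ty":0,"tz":0,"roll":-14},{"hand":0.028,"tx":0,"ty":0,"tz":0,"roll":-21},{"hand":0.028,"tx":0,"ty":0,"tz":0,"roll":-28},{"hand":0.028,"tx":0,"ty":0,"tz":0,"roll":-35},{"hand":0.028,"tx":0,"ty":0,"tz":0,"roll":-40},{"hand":0.028,"tx":0,"ty":0,"tz":0,"roll":-40}]'; python3 st.py s6.png scene
```

```text
time_s: 10.38
position: [0.5748, 0.0259, 0.1506]
tcp_rot: [[0.357, 0.934, -0.002], [0.934, -0.357, -0.002], [-0.002, -0.001, -1.0]]
wrist_force: [-6.0, -1.6, 4.6]
finger_gap: 0.329
scene red 474 top h 0.05317388089895967 T 48 [0.5856 0.0106 0.1789] phi -6.252306903464705
top hidden
10.475 [-6.0482 -1.851   4.4203] [0.5748 0.0259 0.1507] yaw 69.14508297419664
```

View pics/s6.png

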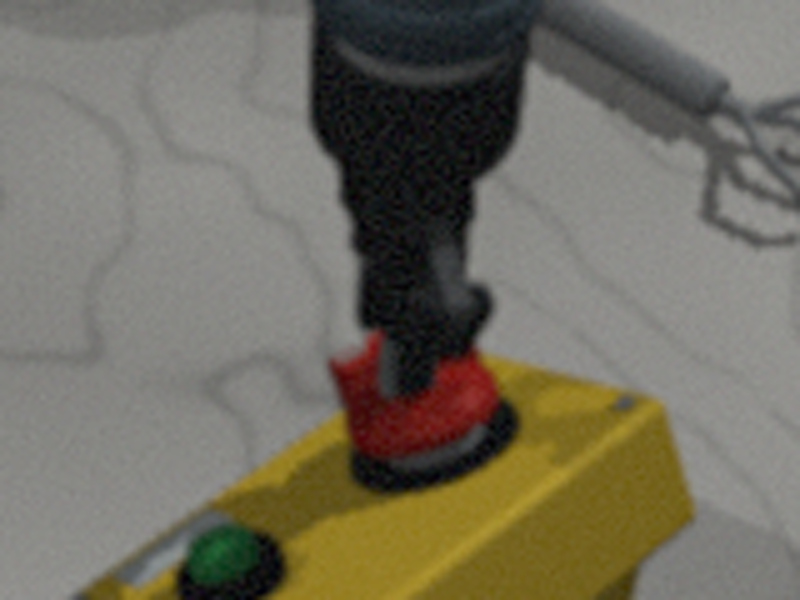

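```bash
python3 -m crank '[{"hand":0.028,"tx":0,"ty":0,"tz":0,"roll":-7},{"hand":0.028,"tx":0,"ty":0,"tz":0,"roll":-14},{"hand":0.028,"tx":0,"ty":0,"tz":0,"roll":-20},{"hand":0.028,"tx":0,"ty":0,"tz":0,"roll":-20}]';  python3 -m crank '[{"hand":0.028,"tx":0,"ty":0,"tz":0,"roll":-7},{"hand":0.028,"tx":0,"ty":0,"tz":0,"roll":-14},{"hand":0.028,"tx":0,"ty":0,"tz":0,"roll":-14}]'; python3 st.py s7.png scene
```

```text
time_s: 10.98
position: [0.574, 0.0265, 0.1503]
tcp_rot: [[0.655, 0.756, -0.004], [0.756, -0.655, -0.001], [-0.003, -0.003, -1.0]]
wrist_force: [-8.2, -0.4, 5.0]
finger_gap: 0.326
time_s: 11.35
position: [0.5742, 0.027, 0.1504]
tcp_rot: [[0.818, 0.575, -0.003], [0.575, -0.818, 0.0], [-0.003, -0.002, -1.0]]
wrist_force: [-5.7, 1.2, 4.1]
finger_gap: 0.328
scene red 573 top h 0.05318677197889427 T 75 [0.5855 0.0301 0.1811] phi -14.222213627012351
top hidden
11.45 [-6.8405  1.2648  4.0444] [0.5744 0.0271 0.1504] yaw 35.15042096388839
```

View pics/s7.png

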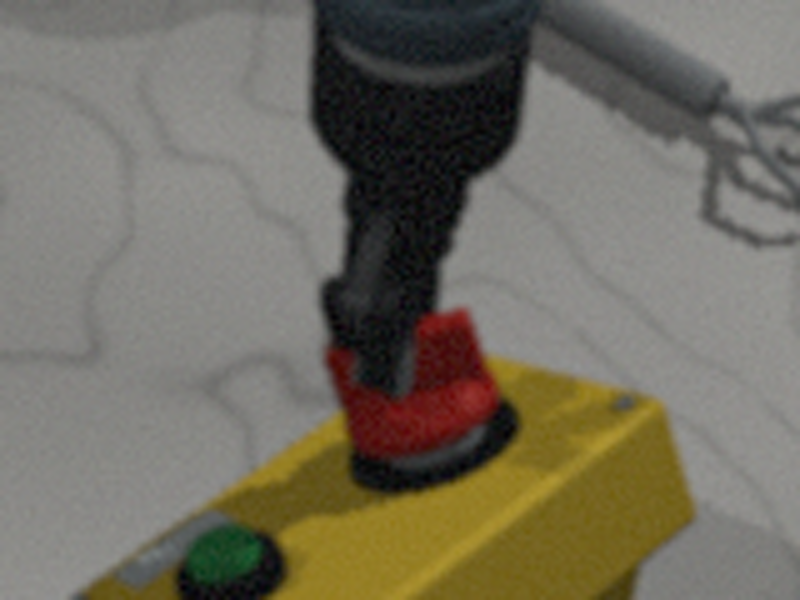

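```bash
python3 -m crank '[{"hand":0.034,"tx":0,"ty":0,"tz":0,"roll":10},{"hand":0.034,"tx":-0.002,"ty":0,"tz":0.004,"roll":10},{"hand":0.034,"tx":-0.005,"ty":-0.0006,"tz":0.009,"roll":10},{"hand":0.034,"tx":-0.01,"ty":-0.0012,"tz":0.018,"roll":10},{"hand":0.034,"tx":-0.02,"ty":-0.0024,"tz":0.035,"roll":10},{"hand":0.034,"tx":-0.02,"ty":-0.0024,"tz":0.06,"roll":10},{"hand":0.034,"tx":-0.02,"ty":-0.0024,"tz":0.06,"roll":10}]'; python3 st.py s8.png scene
```

```text
time_s: 12.32
position: [0.557, 0.0243, 0.2139]
tcp_rot: [[0.708, 0.706, 0.006], [0.706, -0.708, -0.001], [0.003, 0.005, -1.0]]
wrist_force: [0.1, 0.8, -0.2]
finger_gap: 0.396
scene red 710 top h 0.05611065061565678 T 127 [0.5777 0.0288 0.1686] phi 31.844464864816562
top hidden
12.425 [-0.4145 -0.0392 -0.5167] [0.5556 0.0245 0.2112] yaw 44.92804781708539
```

View pics/s8.png

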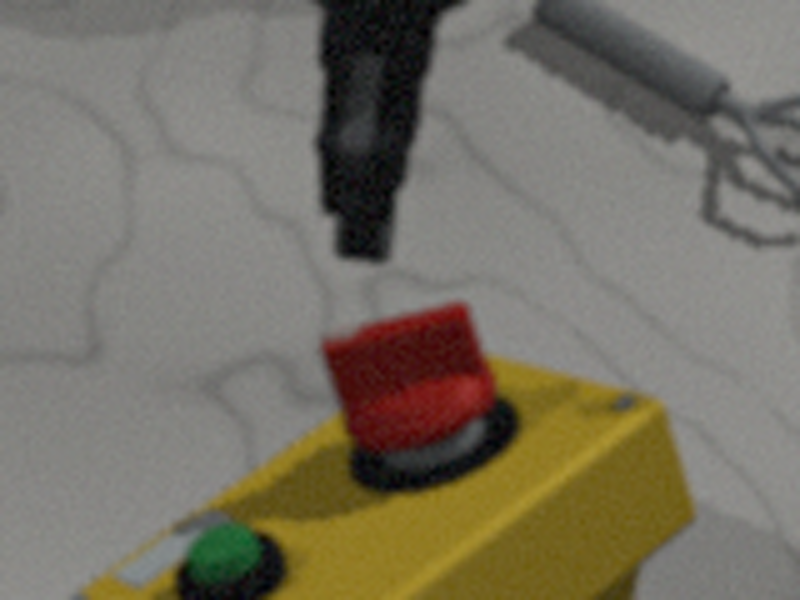

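```bash
python3 -m crank '[{"hand":0.034,"tx":-0.05,"ty":0,"tz":0.01,"roll":0},{"hand":0.034,"tx":-0.1,"ty":0,"tz":0.01,"roll":0},{"hand":0.034,"tx":-0.15,"ty":0,"tz":0.01,"roll":0},{"hand":0.034,"tx":-0.15,"ty":0,"tz":0.01,"roll":0}]'; sed -i 's/-.005)\]/-.003)]/' st.py; python3 st.py t9.png top
```

```text
time_s: 12.92
position: [0.4018, 0.0253, 0.2196]
tcp_rot: [[0.708, 0.706, -0.003], [0.706, -0.708, 0.001], [-0.002, -0.003, -1.0]]
wrist_force: [0.5, -0.5, 0.4]
finger_gap: 0.399
scene red 711 top h 0.0562702250579844 T 97 [0.577  0.0296 0.1675] phi 45.82030762472347
top red 652 top h 0.05853896437002522 T 99 [0.5702 0.0283 0.166 ] phi 45.866664228688904
13.025 [0.9375 0.462  1.2478] [0.4058 0.0245 0.2206] yaw 44.92015465915972
```

View pics/t9.png

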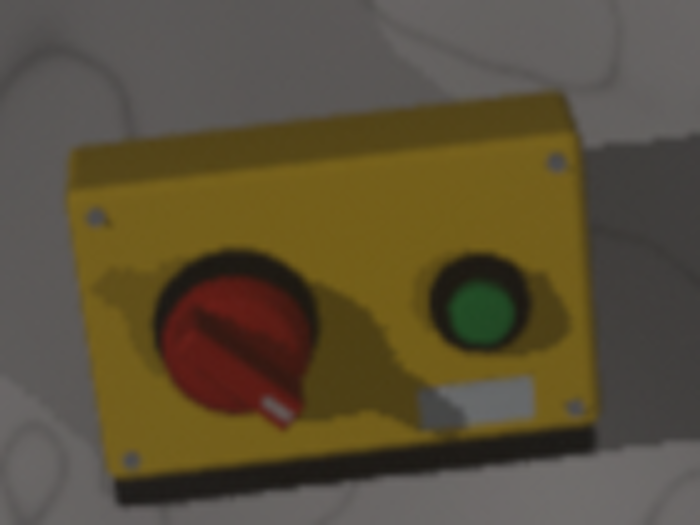

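```bash
python3 -m crank '[{"hand":0.028,"tx":0.06,"ty":0.001,"tz":0,"roll":2},{"hand":0.028,"tx":0.12,"ty":0.002,"tz":0,"roll":4},{"hand":0.028,"tx":0.171,"ty":0.0035,"tz":-0.01,"roll":4},{"hand":0.028,"tx":0.171,"ty":0.0035,"tz":-0.02,"roll":4},{"hand":0.028,"tx":0.171,"ty":0.0035,"tz":-0.035,"roll":4},{"hand":0.028,"tx":0.171,"ty":0.0035,"tz":-0.05,"roll":4},{"hand":0.028,"tx":0.171,"ty":0.0035,"tz":-0.068,"roll":4},{"hand":0.026,"tx":0.171,"ty":0.0035,"tz":-0.068,"roll":4}]'
```

```text
time_s: 14.02
position: [0.5754, 0.0281, 0.1517]
tcp_rot: [[0.657, 0.754, -0.002], [0.754, -0.657, 0.0], [-0.001, -0.002, -1.0]]
wrist_force: [-1.2, 0.6, 0.2]
finger_gap: 0.306
```

```bash
python3 -m crank '[{"hand":0.024,"tx":0,"ty":0,"tz":0,"roll":-7},{"hand":0.024,"tx":0,"ty":0,"tz":0,"roll":-14},{"hand":0.024,"tx":0,"ty":0,"tz":0,"roll":-21},{"hand":0.024,"tx":0,"ty":0,"tz":0,"roll":-28},{"hand":0.024,"tx":0,"ty":0,"tz":0,"roll":-34},{"hand":0.024,"tx":0,"ty":0,"tz":0,"roll":-34}]';python3 st.py s10.png scene
```

```text
time_s: 14.78
position: [0.5756, 0.0288, 0.1534]
tcp_rot: [[0.966, 0.259, -0.001], [0.259, -0.966, 0.001], [-0.001, -0.001, -1.0]]
wrist_force: [-3.3, 3.5, 2.8]
finger_gap: 0.28
scene red 521 top h 0.06223148729476512 T 52 [0.5891 0.0311 0.1953] phi -20.479558603203888
top hidden
14.875 [-4.9219  3.1441  3.3362] [0.5758 0.0287 0.1532] yaw 15.096333828150957
```

View pics/s10.png

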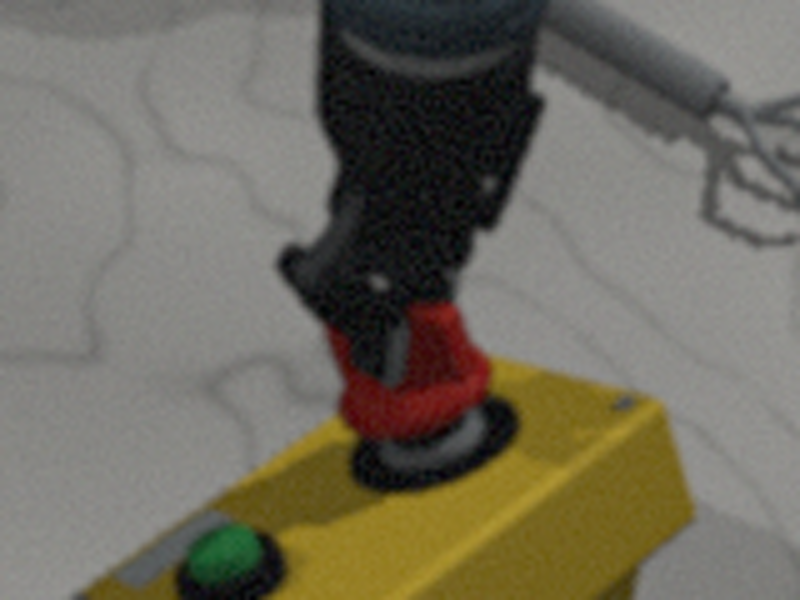

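The head has risen: the grey stem is showing at (440,440) and the top measures 62 mm, so the fingers are now holding it back. I'll unload and lift clear.

```bash
python3 -m crank '[{"hand":0.032,"tx":0,"ty":0,"tz":0.001,"roll":8},{"hand":0.034,"tx":-0.002,"ty":0,"tz":0.004,"roll":8},{"hand":0.034,"tx":-0.005,"ty":-0.0006,"tz":0.009,"roll":8},{"hand":0.034,"tx":-0.01,"ty":-0.0012,"tz":0.018,"roll":8},{"hand":0.034,"tx":-0.02,"ty":-0.0024,"tz":0.035,"roll":8},{"hand":0.034,"tx":-0.02,"ty":-0.0024,"tz":0.07,"roll":8},{"hand":0.034,"tx":-0.08,"ty":-0.0024,"tz":0.075,"roll":8},{"hand":0.034,"tx":-0.14,"ty":-0.0024,"tz":0.075,"roll":8},{"hand":0.034,"tx":-0.18,"ty":-0.0024,"tz":0.075,"roll":8},{"hand":0.034,"tx":-0.18,"ty":-0.0024,"tz":0.075,"roll":8}]'; sed -i 's/(260,160,420,280)/(60,140,520,460)/;s/,5)$/,1.7)/' st.py; python3 st.py s11.png scene; python3 a.py | grep -E "pot|tray|dib|cult"
```

```text
time_s: 16.12
position: [0.3942, 0.026, 0.2287]
tcp_rot: [[0.921, 0.389, 0.001], [0.389, -0.921, -0.0], [0.001, 0.001, -1.0]]
wrist_force: [1.2, -0.4, 0.6]
finger_gap: 0.398
scene red 662 top h 0.06566279658264748 T 87 [0.5737 0.0274 0.1763] phi 18.76509566851541
top red 663 top h 0.06811618751200309 T 105 [0.5664 0.0267 0.1748] phi 16.662209603887764
16.225 [ 0.7002 -0.3286 -0.0557] [0.3973 0.0255 0.2289] yaw 22.910564756886945
pot 0.85 [124.4, 367.3, 206.6, 453.1] 5381 [ 0.6606 -0.4004  0.0694] [ 0.6246 -0.4538  0.0057] [ 0.7427 -0.3417  0.1165]
plug_tray 0.78 [87.2, 270.4, 168.3, 377.1] 6450 [ 0.4423 -0.398   0.0206] [ 0.3373 -0.4689  0.0008] [ 0.5403 -0.3236  0.0461]
dibber 0.87 [437.8, 195.6, 510.0, 263.9] 1118 [0.6363 0.3711 0.0245] [0.579  0.3403 0.0034] [0.7608 0.4297 0.0311]
cultivator 0.98 [366.5, 155.6, 437.8, 205.7] 585 [0.4305 0.332  0.0233] [0.3394 0.3134 0.0084] [0.5247 0.3937 0.0322]
pot 0.58 [477.9, 150.6, 534.4, 204.4] 2694 [ 0.6863 -0.416   0.0619] [ 0.62   -0.4557  0.0028] [ 0.7344 -0.3402  0.1171]
plug_tray 0.85 [457.3, 242.1, 532.3, 341.0] 5176 [ 0.4343 -0.4015  0.0057] [ 0.3393 -0.4715 -0.0033] [ 0.5298 -0.3236  0.0462]
dibber 0.61 [135.2, 148.9, 178.7, 233.4] 1268 [0.6228 0.373  0.0229] [ 0.5735  0.3394 -0.0015] [0.7518 0.4293 0.0308]
cultivator 0.85 [151.4, 251.4, 190.3, 333.4] 725 [0.403  0.3321 0.0219] [ 0.3314  0.3126 -0.0003] [0.5044 0.3875 0.0304]
```

View pics/s11.png

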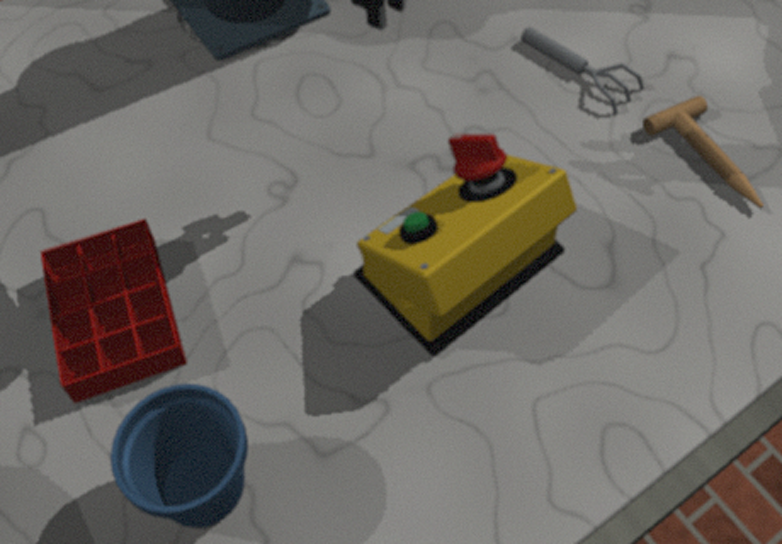

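The head is up at (478,155) with the stem showing, the hand is clear of everything, and the pot, tray, dibber and cultivator haven't moved. I'm handing the job in.

```bash
python3 -c "
from cell import env;print(env.sign_off(), env.observe()['time_s'])"
```

```text
the job is handed in; nothing more can be done
the job is handed in; nothing more can be done
```

The red stop was pressed in until it latched, twisted clockwise until it sprang back up, and left up. I handed the job in at about 16.5 s of the 54 s allowed.

- **Press:** I pushed the head along its own axis with the fingers shut until it bottomed, at about 22 N. After I backed off, the rib top measured 55.6 mm from the face (55 mm expected when latched), so it stayed down by itself.
- **Twist:** I turned it with the fingers held loosely around the rib. The first turn, about 150°, ended with the head still latched at 56 mm. I took a fresh hold and turned about 30° further, and it released.
- **Last checks:** With the hand withdrawn, the rib top measured 65.7 mm from the scene camera and 68.1 mm from the top camera (66 mm expected when up). The wrist force was close to zero.
- **Green button and other items:** The hand never came near the green button, though I did not measure how far in it was. The pot and plug tray read within about 2 mm of their first positions. The dibber and cultivator look unmoved, but their estimates scatter by up to about 2 cm because only part of each shows.

Two measurements disagreed. The top camera reads the rib height 2–3 mm higher than the scene camera. The rib angle from the scene camera was unreliable whenever the fingers partly hid the head, so I judged the turn from views with the hand clear.

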